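# Snap the matching cover onto the sensor housing

### The job

Three loose covers lie on the test bench: find the one that fits the open cable housing on the orange board, set it on the housing and press it down until it snaps home, flush all round. Keep pressing firmly after the snap and finish like that, with the gripper still pushing the cover down on the housing (do not let go or ease off). Leave the other covers and everything else on the bench where they are.

Things in the scene. Friction and masses are not known exactly. Their poses are not given: they have to be found in the camera images.
- housing: The open cable housing: a grey plastic box 89 (its x) x 63 (its y) x 40 mm high, fixed in the middle of an orange board 136 x 90 x 6 mm that cannot move. Origin: centre of the board's underside, z up, x the long direction. Black cable glands stick out of its short ends to 67 mm from the centre, all below 32 mm above the bench.
- housing_mouth (a point): Centre of the housing's mouth, level with its top rim, 46 mm above the bench, axes as the housing's. The mouth opens into a well 77 x 51 mm, 26 mm deep, in walls 6 mm thick with a 3 mm chamfer round the inner edge.
- cover_oblong: The loose oblong cover that fits, grey plastic, 55 to 115 g, 46 mm high. Origin: centre of its underside, z up, x the long direction. From below: a skirt 61 x 46 x 20 mm, with a snap bead on each short side (72 mm over the beads); a plate 89 x 63 x 4 mm; in its middle a grip block to hold it by, 56 (x) x 26 (y) x 22 mm high. It starts standing on its skirt; fits either way round.
- cover_rim (a point): Centre of the underside of the oblong cover's plate, 20 mm above its origin. Set in the well, the cover rests on the catches with this about 11 mm above the rim. Pressed, it resists with up to 9 to 20 N; the force drops suddenly at about 6 to 8 mm and it goes home, this point on housing_mouth. Fingers astride the grip block may also push on the plate with their tips.
- catch_front (a joint): Rounded steel spring catch (a bar along y) in the middle of the well's -x wall, 9 mm below the mouth, standing 5.5 mm into the well. 0: out; about 0.003 m as a bead passes it; near 0 again once the cover has snapped in.
- catch_back (a joint): The same catch at the well's +x wall.
- cover_square: A loose square cover that does not fit, the same grey plastic, plate 72 x 72 mm, 46 mm high. Origin: centre of its underside. Leave it alone.
- cover_round: A loose round cover that does not fit, the same grey plastic, plate 78 mm across, 46 mm high. Origin: centre of its underside. Leave it alone.
- screwdriver: A screwdriver lying on the bench beyond the work. Leave it alone.
- gland_nut: A black ring nut, 28 mm across, 12 mm high, flat on the bench. Leave it alone.
- tape_roll: A roll of black tape, 90 mm across, 19 mm high, flat on the bench. Leave it alone.
- gland_plug: A small black plug, 22 mm across, 16 mm high. Leave it alone.
- flux_bottle: A small bottle, 44 mm across, 95 mm high. Leave it alone.
- test_clip: A small black test clip with a steel nose, about 70 mm long, 14 mm high. Leave it alone.

How it is judged:
By the outcome, as a careful person would: the job done as asked, in the order asked, and still so for the second after the job is handed in, while the arm keeps its last pose, push and grip.
It also fails if it takes over 48 s, if anything falls off the work surface, if the arm or the gripper's body presses on something with over 40 N, if the wrist force passes 120 N, or if a joint passes its speed limit or range.

### The arm

A 6-joint arm with a two-finger parallel gripper is mounted at the origin on the work surface. World frame = base frame: x ahead of the robot, y to its left, z up, the work surface at z = 0. Lengths are in m, angles in rad, forces in N, time in s.
With the tool pointing down it reaches from about 0.35 to 0.775 m from the base axis. Payload 7.3 kg.
Tool frame: the origin (TCP) lies on the centre line of the jaws, within the pads' length; the fingertips stand 17 mm ahead of it and the grasp point (between the pads) lies 2 mm behind it (robot.tip_extent is the distance from the TCP to the fingertips, in m); z points along the fingers, y is the line along which they close (so a half turn about z gives the same grasp; the last joint's range is limited). The gripper opens to 92 mm and grips with 3 to 60 N. Pads are 19 mm wide; open, the fingers measure 130 mm over their backs; the gripper's body (75 mm by 190 mm) begins 47 mm behind the grasp point.
Start: joints at [-1.47, 0.342, 1.524, -0, 1.275, -0.146], TCP at [0.128, -0.509, 0.244] pointing down, gripper open.
Joint ranges: [-2.53, 2.53], [-0.77, 2.02], [0.04, 2.7], [-1, 4.14], [0.28, 2.66], [-3.11, 3.11]. Speed limits (rad/s): [2.57, 2.57, 3.14, 3.14, 3.14, 3.14].

### API

Orientations are given as [roll, pitch, yaw] about the fixed x, y, z axes, in that order (R = Rz(yaw) Ry(pitch) Rx(roll)).
In Python, from cell import robot gives the robot as it stands.
- The arm moves only by the tool step_arm, never from a script. Its argument "motion" is a list of rows, each a list of 2 entries, a list of its own where there are three numbers: the shift along the tool's x, y, z in units of 60 mm (1.0 is 60 mm), then the turn about the tool's z in rad. In form: [[[x, y, z], spin], ...]. A call has 1 to 10 rows; each row is the pose to reach, as a shift and turn from the pose commanded when the call began, along the tool's axes at that moment; what a row does not reach only later rows make up. A row lasts 1/8 s, in which the tool goes at most 62.5 mm and 10.7 degrees, less where a joint would pass 70% of its speed; a pose out of reach is approached as far as the arm can. A call with a gripper value outside its range is refused whole. "hand" is the closure in counts, from 0 (fully open) to 255 (shut), set as the call begins (left out, the last holds). The fingers move at their own pace and stop on an object; "squeeze" is the grip in N (left out, the last holds). Time passes only in rows, so rows that repeat a pose let the fingers close. It gives the time, the measured TCP pose, the force, the opening and the grip force at its end, in the units of the state.
- robot.observe(): the state, without advancing time (a new reading comes with each control period).
- robot.read_camera(name): name is "side" or "top" or "wrist"; returns a dict with "pixels" (400x640x3 uint8, red, green, blue), "intrinsics" (3x3 intrinsics, pixels), "k1" (the pictures are not rectified: a ray, as slopes to the right and down, at radius r is drawn at 1 + k1 r^2 times it, then the intrinsics apply), "xyz" and "rotation" of the camera in the world; the wrist camera has in their place "T_tool_cam" (4x4, takes a point from camera to tool coordinates, whose origin is the TCP and whose axes are the flange's). Camera axes: x right, y up, looking along -z (the intrinsics and any distortion apply to the point x, -y, -z); pixel columns grow to the right and rows downward; lengths in m; the calibration is good to about 2 mm. A picture is of the moment at which its call begins: read the wrist's pose just before it. There is no depth.
- robot.hand_in(): hands the job in; it is judged then, once.
The state is a dict: "time": time; "qpos": joint angles; "qvel": joint speeds; "joint_efforts": joint torques, N m; "tool_pos": TCP position; "tool_rot": TCP orientation; "contact_force": force on the tool from outside, world axes, zero at the start; "torque": the same for the moment, N m; "opening": finger opening in m; "grip_force": force on a finger pad.
Only numpy, scipy, OpenCV 4.12 (cv2) and the standard library are available. Lean on these libraries where they do the work, as an engineer would, in place of code of your own. Each camera call takes 0.05 s, during which the arm holds its last target. There are 200 camera calls.

## Working session

There is one attempt and no reset: what is moved stays moved. The work goes in short steps, Python scripts to look and compute and a tool call to move; the robot and the scene stay as the last step left them, time stands still between calls to the robot, and variables do not carry over. Pictures are saved under pics/ and viewed, at most 10 in all, crops included, and the job is handed in when it is done.

Besides the shell and the picture viewer there is one more tool, called after "Emit:" as a command line: name --argument value ..., lists and objects as JSON in quotes. step_arm: Moves the arm, as the interface text tells. Its arguments: {"type":"object","properties":{"motion":{"type":"array"},"hand":{"type":"number"},"squeeze":{"type":"number"}},"required":["motion"]}

```bash
mkdir -p pics; ls; python3 - <<'E'
from cell import robot
import cv2
s=robot.observe(); print(s)
for n in ["top","side"]:
    c=robot.read_camera(n); cv2.imwrite(f"pics/{n}0.png",c["pixels"][:,:,::-1]); print(n,c["intrinsics"],c["k1"],c["xyz"],c["rotation"])
c=robot.read_camera("wrist");print(c["T_tool_cam"],c["intrinsics"],c["k1"])
E
```

```text
pics
{'time': 0.0, 'qpos': array([-1.46998883e+00,  3.42746726e-01,  1.52503856e+00, -9.00742206e-06,
        1.27538199e+00, -1.45991628e-01]), 'qvel': array([-0.00071278,  0.00042628, -0.00046113,  0.00112768, -0.00076306,
        0.00139331]), 'joint_efforts': array([-7.35075378e-05, -4.31246281e+01, -2.44226897e+01,  7.17032701e-02,
        5.58798818e-02, -1.08195322e-04]), 'tool_pos': array([ 0.12824222, -0.50869789,  0.24302496]), 'tool_rot': array([-3.14003353e+00, -2.20543843e-04,  2.46801585e-01]), 'contact_force': array([0.61342299, 0.95197565, 0.31497331]), 'torque': array([-0.09822112, -0.00556844,  0.03707174]), 'grip_force': 0.0, 'opening': 0.09182377496986295}
top [[365.3507235    0.         320.56698674]
 [  0.         365.3507235  202.78307049]
 [  0.           0.           1.        ]] -0.05450555395225007 [ 0.44009581 -0.01001493  1.25140938] [ 0.11424416  0.00623273 -1.55739415]
side [[363.02498663   0.         319.92986076]
 [  0.         363.02498663 201.2725225 ]
 [  0.           0.           1.        ]] 0.0009732551716446373 [ 0.45217051 -0.66529129  0.87271207] [ 0.69520776 -0.01002059 -0.20449323]
[[-1.60309145e-03  9.69143300e-01  2.46492787e-01  6.61395001e-02]
 [ 9.99998583e-01  1.42705330e-03  8.92805160e-04  1.25117667e-03]
 [ 5.13497794e-04  2.46493869e-01 -9.69144215e-01 -1.41512363e-01]
 [ 0.00000000e+00  0.00000000e+00  0.00000000e+00  1.00000000e+00]] [[341.965511     0.         324.86823767]
 [  0.         341.965511   198.70400345]
 [  0.           0.           1.        ]] -0.011605530057545499
```

View pics/top0.png

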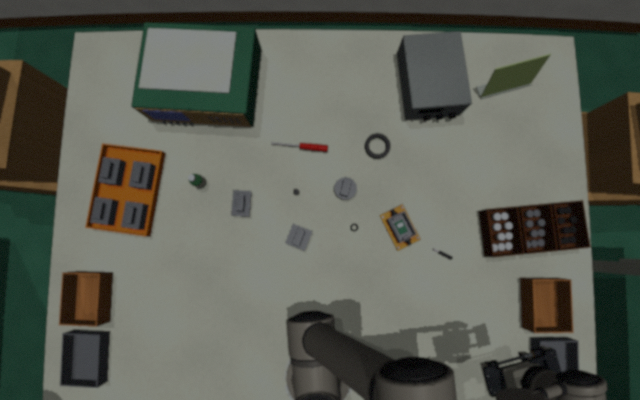

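The oblong cover appears at (242,204), the square at (298,237), the round at (345,188) and the housing at (401,227). I'll zoom in and convert these to positions.

```bash
cat > h.py <<'E'
import numpy as np, cv2
from scipy.spatial.transform import Rotation as R
from cell import robot
def pose(s): return R.from_euler('xyz',s["tool_rot"]).as_matrix(), np.array(s["tool_pos"])
def cam(name):
    s=robot.observe(); c=robot.read_camera(name)
    if name=="wrist":
        Rt,t=pose(s); T=c["T_tool_cam"]; Rc=Rt@T[:3,:3]; p=Rt@T[:3,3]+t
    else: Rc=R.from_euler('xyz',c["rotation"]).as_matrix(); p=np.array(c["xyz"])
    return c["pixels"][:,:,::-1].copy(),dict(K=c["intrinsics"],k1=c["k1"],R=Rc,p=p)
def ray2z(m,uv,z):
    K=m["K"]; d=np.array([(uv[0]-K[0,2])/K[0,0],(uv[1]-K[1,2])/K[1,1]]); x=d.copy()
    for _ in range(20): x=d/(1+m["k1"]*(x@x))
    v=m["R"]@np.array([x[0],-x[1],-1]); return m["p"]+v*(z-m["p"][2])/v[2]
def proj(m,P):
    q=(np.atleast_2d(P)-m["p"])@m["R"]; x=np.c_[q[:,0],-q[:,1]]/-q[:,2:]
    x*=1+m["k1"]*(x**2).sum(1,keepdims=True); return x*m["K"][0,0]+m["K"][:2,2]
E
python3 - <<'E'
from h import *
im,m=cam("top")
print(m["R"])
for n,uv,z in [("obl",(242,204),.04),("hous",(401,227),.046),("sq",(298,237),.03),("rnd",(345,188),.03),("bottle",(197,181),.05)]: print(n,ray2z(m,uv,z).round(3))
c=im[160:270,180:460]; cv2.imwrite("pics/c1.png",cv2.resize(c,None,fx=2.8,fy=2.8,interpolation=cv2.INTER_CUBIC))
E
```

```text
[[ 0.01340151  0.99340153 -0.11390258]
 [-0.99989077  0.01260397 -0.00771925]
 [-0.00623269  0.11399359  0.99346193]]
obl [0.572 0.262 0.04 ]
hous [ 0.501 -0.267  0.046]
sq [0.464 0.073 0.03 ]
rnd [ 0.631 -0.082  0.03 ]
bottle [0.646 0.416 0.05 ]
```

View pics/c1.png

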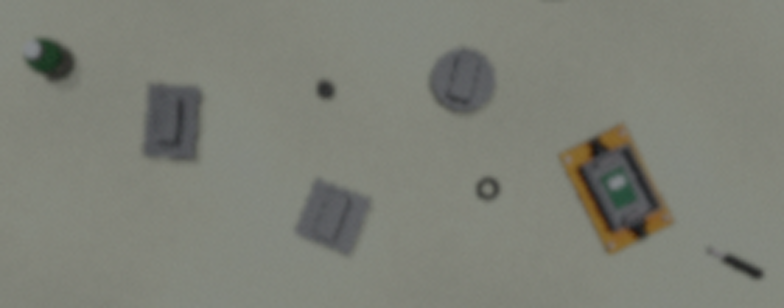

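The oblong cover is at crop (172,122) with yaw about -4°. The housing is at (614,187) with yaw about 25°. I'll go over the housing first, on the way to the cover.

```bash
cat >> h.py <<'E'
def rel(P,yaw,s=None,frm=None):
    """shift in tool axes (60 mm units) and spin from pose (P0,yaw0)"""
    if frm is None: s=robot.observe(); Rt,t=pose(s)
    else: t=np.array(frm[0]); Rt=R.from_euler('xyz',[np.pi,0,frm[1]]).as_matrix()
    sh=Rt.T@(np.array(P)-t)/.06; y0=np.arctan2(Rt[1,0],Rt[0,0]); print("shift",sh.round(3),"spin",round(y0-yaw,4))
E
python3 -c "
from h import *
rel([.5,-.267,.243],.445)
rel([.572,.262,.243],-.07,frm=([.5,-.267,.243],.445))"
```

```text
shift [ 6.993 -2.395  0.008] spin -0.1982
shift [ 4.878 -7.441 -0.   ] spin 0.515
```

Emit:
step_arm --motion '[[[7.0, -2.4, 0], -0.2], [[7.0, -2.4, 0], -0.2], [[7.0, -2.4, 0], -0.2], [[7.0, -2.4, 0], -0.2], [[7.0, -2.4, 0], -0.2], [[7.0, -2.4, 0], -0.2], [[7.0, -2.4, 0], -0.2], [[7.0, -2.4, 0], -0.2], [[7.0, -2.4, 0], -0.2], [[7.0, -2.4, 0], -0.2]]'

```text
time: 1.45
tool_pos: [0.4993, -0.2678, 0.2437]
tool_rot: [-3.141, 0.001, 0.445]
contact_force: [-0.1, -0.4, 0.2]
opening: 0.0916
grip_force: 0.0
```

```bash
python3 - <<'E'
from h import *
import pickle
s=robot.observe(); print(s["time"],s["tool_pos"],s["tool_rot"],abs(s["qvel"]).max())
im,m=cam("wrist"); pickle.dump((im,m),open("w1.pkl","wb")); cv2.imwrite("pics/w1.png",im)
E
```

```text
1.45 [ 0.49925776 -0.26781541  0.24370001] [-3.14146232e+00  5.97315859e-04  4.45156394e-01] 0.006985048955442157
```

View pics/w1.png

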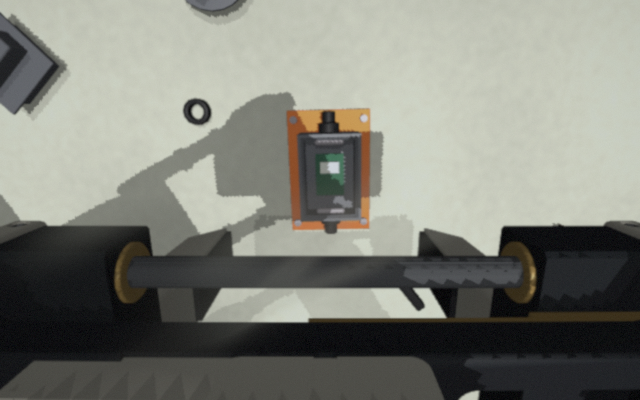

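The housing is centred near (329,172). I'll fit the orange board and measure the rim too.

```bash
python3 - <<'E'
from h import *
import pickle
im,m=pickle.load(open("w1.pkl","rb"))
h=cv2.cvtColor(im,cv2.COLOR_BGR2HSV); k=cv2.inRange(h,(5,120,60),(22,255,255)); k[:80]=0;k[236:]=0;k[:,:270]=0;k[:,390:]=0
pts=cv2.findNonZero(k)[:,0]
hull=cv2.convexHull(pts)[:,0]
W=np.array([ray2z(m,p+0.0,.006)[:2] for p in hull])
r=cv2.minAreaRect((W*1000).astype(np.float32)); print(r)
c=np.array(r[0])/1000
for yaw in (.42,.43,.44,.45,.46,.47):
    u=np.array([np.cos(yaw),np.sin(yaw)]);v=np.array([-u[1],u[0]]);a=W@u;b=W@v
    print(yaw,np.ptp(a),np.ptp(b),(u*(a.max()+a.min())+v*(b.max()+b.min()))/2)
# overlay model
yaw=.445
big=cv2.resize(im[95:245,260:400],None,fx=4,fy=4,interpolation=cv2.INTER_CUBIC)
best=c
u=np.array([np.cos(yaw),np.sin(yaw)]);v=np.array([-u[1],u[0]])
for (L,Wd,z) in ((136,90,.006),(89,63,.046),(77,51,.043)):
    P=[np.r_[best+u*sx*L/2000+v*sy*Wd/2000,z] for sx,sy in((1,1),(1,-1),(-1,-1),(-1,1))]
    q=((proj(m,P)-[260,95]+.5)*4).astype(int); cv2.polylines(big,[q],True,(255,255,0) if L!=77 else (0,0,255),1)
cv2.imwrite("pics/w1o.png",big)
rel([.572,.262,.22],-.07)
E
```

```text
((502.63330078125, -272.55340576171875), (133.77835083007812, 88.89126586914062), 26.79486083984375)
0.42 0.13666521369992696 0.09423831447970249 [ 0.50292464 -0.27247436]
0.43 0.13586521847990007 0.09304628206846899 [ 0.50290912 -0.27241935]
0.44 0.13505163685124588 0.09184494510656699 [ 0.5028925  -0.27236467]
0.45 0.1344453553210363 0.09063442372669156 [ 0.50277538 -0.27235835]
0.46 0.1339675532857395 0.08941483897997193 [ 0.50259457 -0.27238588]
0.47 0.13390329567044051 0.08886841747738172 [ 0.5026358  -0.27264763]
shift [ 4.895 -7.452  0.394] spin 0.5148
```

View pics/w1o.png

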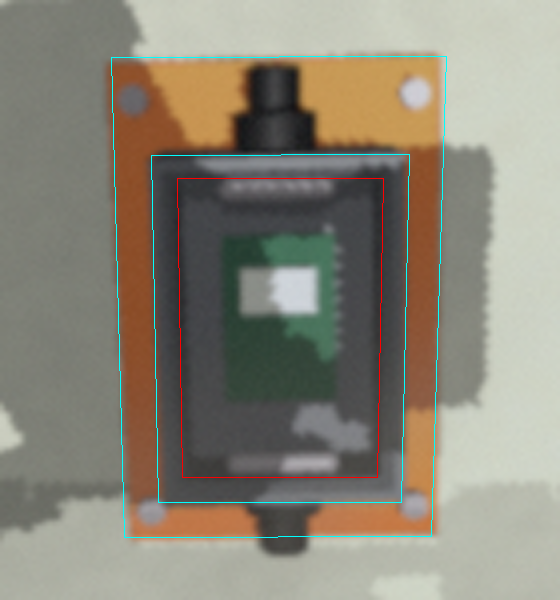

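The yaw fit is about 0.467 with centre (0.503, -0.2725). Next I'll go over the cover.

Emit:
step_arm --motion '[[[4.9, -7.45, 0.4], 0.515], [[4.9, -7.45, 0.4], 0.515], [[4.9, -7.45, 0.4], 0.515], [[4.9, -7.45, 0.4], 0.515], [[4.9, -7.45, 0.4], 0.515], [[4.9, -7.45, 0.4], 0.515], [[4.9, -7.45, 0.4], 0.515], [[4.9, -7.45, 0.4], 0.515], [[4.9, -7.45, 0.4], 0.515], [[4.9, -7.45, 0.4], 0.515]]'

```text
time: 2.75
tool_pos: [0.5722, 0.2649, 0.2191]
tool_rot: [-3.141, 0.0, -0.066]
contact_force: [0.3, -0.3, -0.1]
opening: 0.0916
grip_force: 0.0
```

```bash
python3 - <<'E'
from h import *
import pickle
s=robot.observe(); print(s["time"],s["tool_pos"],s["tool_rot"],abs(s["qvel"]).max(),s["qpos"])
im,m=cam("wrist"); pickle.dump((im,m),open("w2.pkl","wb"))
p=[.572,.262,.024]; uv=proj(m,p)[0]; print(uv)
x0,y0=int(uv[0])-80,max(0,int(uv[1])-75); print(x0,y0)
cv2.imwrite("pics/w2.png",cv2.resize(im[y0:y0+150,x0:x0+160],None,fx=4,fy=4,interpolation=cv2.INTER_CUBIC))
E
```

```text
2.75 [0.57222797 0.26485492 0.21914522] [-3.14144833e+00  4.23638051e-04 -6.59915355e-02] 0.05778505477421163 [3.11885045e-01 5.56232870e-01 1.24664914e+00 2.98423750e-04
 1.33905116e+00 1.94860435e+00]
[326.8932362  180.12179219]
246 105
```

View pics/w2.png

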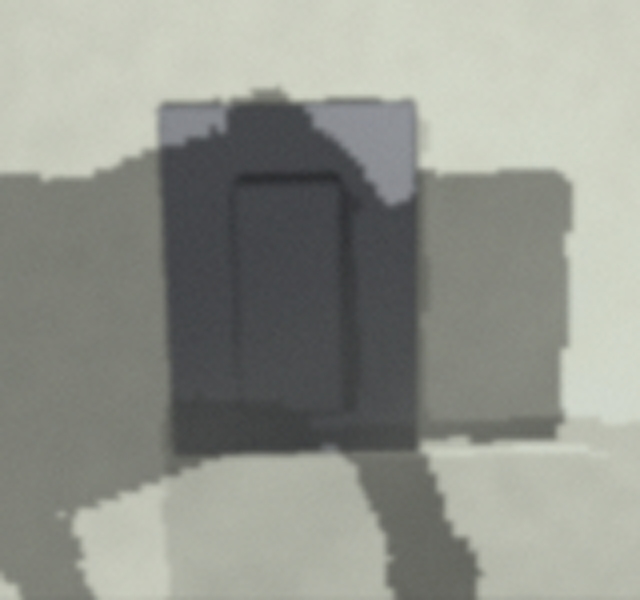

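The plate corners in the crop are (160,101), (415,99), (418,450) and (172,453). The block top runs from about (236,180) to (345,410).

```bash
python3 - <<'E'
from h import *
import pickle
im,m=pickle.load(open("w2.pkl","rb"))
C=np.array([(160,101),(415,99),(418,450),(172,453)])/4-.5+[246,105]
W=np.array([ray2z(m,c,.024) for c in C])[:,:2]; print(W.round(4), W.mean(0))
ctr=W.mean(0); a=(W[0]+W[1]-W[2]-W[3])/2; b=(W[0]+W[3]-W[1]-W[2])/2
print(np.hypot(*a),np.hypot(*b),np.arctan2(a[1],a[0]),np.arctan2(-b[0],b[1]))
yaw=np.arctan2(a[1],a[0]); rel([*ctr,.048],yaw); rel([*ctr,.08],yaw)
B=np.array([(236,180),(345,410)])/4-.5+[246,105]
print(np.mean([ray2z(m,c,.046) for c in B],0))
E
```

```text
[[0.6242 0.2987]
 [0.6205 0.2371]
 [0.5318 0.2408]
 [0.5353 0.3041]] [0.57793781 0.27017234]
0.0888958703694898 0.062500834842734 -0.05127567841296917 -0.05727907371134012
shift [ 0.086 -0.127  2.856] spin -0.0163
shift [ 0.086 -0.126  2.322] spin -0.0163
[0.57809462 0.26966765 0.046     ]
```

Emit:
step_arm --motion '[[[0.085, -0.125, 0.6], -0.015], [[0.085, -0.125, 1.2], -0.015], [[0.085, -0.125, 1.8], -0.015], [[0.085, -0.125, 2.3], -0.015], [[0.085, -0.125, 2.6], -0.015], [[0.085, -0.125, 2.75], -0.015], [[0.085, -0.125, 2.75], -0.015], [[0.085, -0.125, 2.75], -0.015]]'

```text
time: 3.8
tool_pos: [0.5787, 0.2705, 0.0559]
tool_rot: [-3.141, -0.002, -0.053]
contact_force: [0.6, -0.6, -0.1]
opening: 0.0917
grip_force: 0.0
```

```bash
python3 - <<'E'
from h import *
rel([.578,.270,.0425],-.054)
E
```

```text
shift [-0.012  0.009  0.224] spin 0.0007
```

Emit:
step_arm --motion '[[[-0.01, 0, 0.12], 0], [[-0.01, 0, 0.22], 0], [[-0.01, 0, 0.22], 0], [[-0.01, 0, 0.22], 0]]'

```text
time: 4.3
tool_pos: [0.5774, 0.2705, 0.0414]
tool_rot: [3.141, -0.0, -0.053]
contact_force: [1.1, -0.9, 0.0]
opening: 0.0917
grip_force: 0.0
```

Emit:
step_arm --motion '[[[0, 0, 0], 0], [[0, 0, 0], 0], [[0, 0, 0], 0], [[0, 0, 0], 0], [[0, 0, 0], 0], [[0, 0, 0], 0], [[0, 0, 0], 0], [[0, 0, 0], 0]]' --hand 255 --squeeze 40

```text
time: 5.3
tool_pos: [0.5774, 0.2705, 0.0415]
tool_rot: [3.142, 0.0, -0.053]
contact_force: [-0.0, -0.4, -0.7]
opening: 0.026
grip_force: 40.0
```

Emit:
step_arm --motion '[[[0, 0, -0.2], 0], [[0, 0, -0.7], 0], [[0, 0, -1.3], 0], [[0, 0, -1.8], 0], [[0, 0, -1.8], 0], [[0, 0, -1.8], 0], [[0, 0, -1.8], 0]]'

```text
time: 6.18
tool_pos: [0.5766, 0.2702, 0.1479]
tool_rot: [3.14, 0.003, -0.053]
contact_force: [-0.0, -0.1, -1.4]
opening: 0.0253
grip_force: 40.0
```

```bash
python3 - <<'E'
from h import *
import pickle
im,m=cam("wrist"); pickle.dump((im,m),open("w3.pkl","wb")); cv2.imwrite("pics/w3.png",im)
print(robot.observe()["contact_force"])
rel([.503,-.2725,.149],.467)
E
```

```text
[ 0.10480901  0.25504524 -0.6699555 ]
shift [-7.460e-01  9.098e+00 -5.000e-03] spin -0.5202
```

View pics/w3.png

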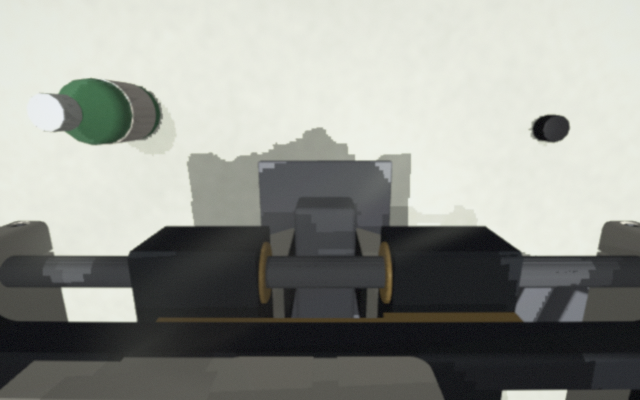

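The cover is held straight, with its front plate edge corners at (259,161) and (392,161).

```bash
python3 - <<'E'
from h import *
import pickle
im,m=pickle.load(open("w3.pkl","rb")); s=robot.observe(); Rt,t=pose(s)
for c in ((259.5,161),(391.5,161)): print((Rt.T@(ray2z(m,c,t[2]-.0175)-t)).round(4))
E
```

```text
[ 0.0442 -0.0294  0.0174]
[0.0441 0.0321 0.0174]
```

Emit:
step_arm --motion '[[[-0.75, 9.1, 0], -0.52], [[-0.75, 9.1, 0], -0.52], [[-0.75, 9.1, 0], -0.52], [[-0.75, 9.1, 0], -0.52], [[-0.75, 9.1, 0], -0.52], [[-0.75, 9.1, 0], -0.52], [[-0.75, 9.1, 0], -0.52], [[-0.75, 9.1, 0], -0.52], [[-0.75, 9.1, 0], -0.52], [[-0.75, 9.1, 0], -0.52]]'

```text
time: 7.48
tool_pos: [0.5023, -0.2759, 0.1486]
tool_rot: [-3.142, 0.001, 0.462]
contact_force: [0.4, 1.3, -0.5]
opening: 0.0258
grip_force: 40.0
```

```bash
python3 - <<'E'
from h import *
import pickle
im,m=cam("wrist"); pickle.dump((im,m),open("w4.pkl","wb")); 
ct,mt=cam("side"); pickle.dump((ct,mt),open("s4.pkl","wb"))
a=im[60:260,210:450]; 
u=proj(mt,[.503,-.2725,.09])[0].astype(int); print(u); b=ct[u[1]-50:u[1]+50,u[0]-50:u[0]+50]
cv2.imwrite("pics/w4.png",np.hstack([cv2.resize(a,(480,400),interpolation=cv2.INTER_CUBIC),cv2.resize(b,(300,300),interpolation=cv2.INTER_CUBIC)[:400].copy() if 0 else cv2.copyMakeBorder(cv2.resize(b,(300,300),interpolation=cv2.INTER_CUBIC),0,100,0,0,cv2.BORDER_CONSTANT)]))
s=robot.observe(); print(s["tool_pos"],s["tool_rot"],s["qpos"])
E
```

```text
[303 285]
[ 0.50288232 -0.27228038  0.14865025] [-3.13979137e+00  5.67969319e-04  4.65376718e-01] [-6.30415564e-01  5.16331789e-01  1.52448176e+00  3.57140239e-04
  1.10264075e+00  4.74843103e-01]
```

View pics/w4.png

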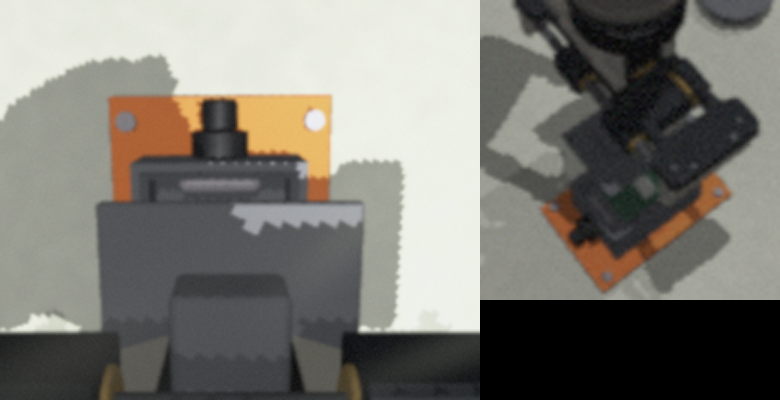

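The housing shows square ahead of the cover. The arm was still settling in that frame, so I'll re-measure the board ends and the cover edge numerically in a settled frame.

```bash
python3 - <<'E'
from h import *
im,m=cam("wrist"); s=robot.observe(); Rt,t=pose(s); print(t,s["tool_rot"],abs(s["qvel"]).max())
h=cv2.cvtColor(im,cv2.COLOR_BGR2HSV); k=cv2.inRange(h,(5,120,60),(22,255,255)); k[:90]=0;k[160:]=0;k[:,:240]=0;k[:,400:]=0
T=lambda u,z:Rt.T@(ray2z(m,u,z)-t)
rows=[r for r in range(112,156,4)]
L=np.array([T((np.nonzero(k[r])[0].min()-.5,r),.006) for r in rows]); Rr=np.array([T((np.nonzero(k[r])[0].max()+.5,r),.006) for r in rows])
print("left",np.polyfit(L[:,0],L[:,1],1),"right",np.polyfit(Rr[:,0],Rr[:,1],1),"mid y",(np.median(L[:,1])+np.median(Rr[:,1]))/2,"width",np.median(Rr[:,1]-L[:,1]))
cols=range(270,372,6)
F=np.array([T((c,np.nonzero(k[:,c])[0].min()-.5),.006) for c in cols if k[:,c].any()])
p=np.polyfit(F[:,1],F[:,0],1); print("front edge slope, x",p,np.median(F[:,0])-.068)
g=cv2.cvtColor(im,cv2.COLOR_BGR2GRAY).astype(float)
for r in (175,185,200):
  d=np.diff(cv2.GaussianBlur(g,(3,3),0)[r]); l=235+np.argmax(abs(d[235:275])); q=370+np.argmax(abs(d[370:410])); print("cover row",r,l,q,T((l+.5,r),t[2]-.0175)[1],T((q+.5,r),t[2]-.0175)[1])
E
```

```text
[ 0.50315313 -0.27146047  0.14886074] [-3.13996435e+00  4.70083249e-04  4.66861599e-01] 0.023110506322987542
left [-0.00624183 -0.04313369] right [-0.01625562  0.04615622] mid y 0.0009711929043350921 width 0.08877434771374655
front edge slope, x [-0.00321358  0.06629056] -0.0017034081821366565
cover row 175 258 409 -0.02945641922429821 0.04166818214803408
cover row 185 258 409 -0.02970104107017842 0.04194582780203298
cover row 200 259 408 -0.02959532849324925 0.041891551616167116
```

Emit:
step_arm --motion '[[[-0.02, 0, 0.3], -0.006], [[-0.02, 0, 0.6], -0.006], [[-0.02, 0, 0.85], -0.006], [[-0.02, 0, 0.95], -0.006], [[-0.02, 0, 0.95], -0.006], [[-0.02, 0, 0.95], -0.006], [[-0.02, 0, 0.95], -0.006]]'

```text
time: 8.5
tool_pos: [0.5026, -0.2732, 0.0931]
tool_rot: [3.141, -0.0, 0.473]
contact_force: [-0.1, -0.1, -0.2]
opening: 0.0256
grip_force: 40.0
```

Emit:
step_arm --motion '[[[0, 0, 0.04], 0], [[0, 0, 0.08], 0], [[0, 0, 0.12], 0], [[0, 0, 0.16], 0], [[0, 0, 0.16], 0], [[0, 0, 0.16], 0]]'

```text
time: 9.25
tool_pos: [0.5024, -0.273, 0.0829]
tool_rot: [3.141, 0.0, 0.473]
contact_force: [0.2, -0.1, -1.4]
opening: 0.0256
grip_force: 40.0
```

Emit:
step_arm --motion '[[[0, 0, 0.03], 0], [[0, 0, 0.06], 0], [[0, 0, 0.09], 0], [[0, 0, 0.09], 0], [[0, 0, 0.09], 0]]'

```text
time: 9.88
tool_pos: [0.503, -0.2731, 0.078]
tool_rot: [3.14, -0.001, 0.473]
contact_force: [2.1, 0.4, 4.6]
opening: 0.0253
grip_force: 40.0
```

Emit:
step_arm --motion '[[[0, 0, 0.02], 0], [[0, 0, 0.04], 0], [[0, 0, 0.06], 0], [[0, 0, 0.06], 0]]'

```text
time: 10.38
tool_pos: [0.5031, -0.2735, 0.0747]
tool_rot: [3.139, -0.001, 0.473]
contact_force: [1.9, 0.1, 5.5]
opening: 0.0257
grip_force: 40.0
```

Emit:
step_arm --motion '[[[0, 0, 0.02], 0], [[0, 0, 0.04], 0], [[0, 0, 0.06], 0], [[0, 0, 0.06], 0]]'

```text
time: 10.88
tool_pos: [0.5018, -0.2724, 0.0691]
tool_rot: [-3.14, 0.001, 0.473]
contact_force: [4.3, -0.5, -9.3]
opening: 0.0254
grip_force: 40.0
```

Emit:
step_arm --motion '[[[0, 0, 0.02], 0], [[0, 0, 0.04], 0], [[0, 0, 0.06], 0], [[0, 0, 0.06], 0]]'

```text
time: 11.38
tool_pos: [0.5021, -0.2731, 0.0674]
tool_rot: [3.141, 0.0, 0.473]
contact_force: [-1.0, 1.9, 3.0]
opening: 0.0258
grip_force: 40.0
```

It snapped: the force flipped to -9 N and the TCP reached the home height. Now I'll press firmly.

Emit:
step_arm --motion '[[[0, 0, 0.02], 0], [[0, 0, 0.04], 0], [[0, 0, 0.04], 0], [[0, 0, 0.04], 0]]'

```text
time: 11.88
tool_pos: [0.5022, -0.2731, 0.0674]
tool_rot: [3.14, -0.0, 0.473]
contact_force: [-7.2, 4.6, 22.5]
opening: 0.0251
grip_force: 40.0
```

```bash
python3 - <<'E'
from h import *
im,m=cam("wrist"); ct,mt=cam("side")
s=robot.observe(); print(s["tool_pos"],s["contact_force"],s["torque"],s["time"])
u=proj(mt,[.503,-.2725,.05])[0].astype(int); b=ct[u[1]-40:u[1]+40,u[0]-40:u[0]+40]; a=im[60:260,210:450]
cv2.imwrite("pics/w5.png",np.hstack([cv2.resize(a,(480,400),interpolation=cv2.INTER_CUBIC),cv2.copyMakeBorder(cv2.resize(b,(300,300),interpolation=cv2.INTER_CUBIC),0,100,0,0,cv2.BORDER_CONSTANT)]))
E
```

```text
[ 0.50214863 -0.27309809  0.06737626] [-7.88215845  5.47666111 22.25227475] [0.96780169 1.23192407 0.02234993] 11.975
```

View pics/w5.png

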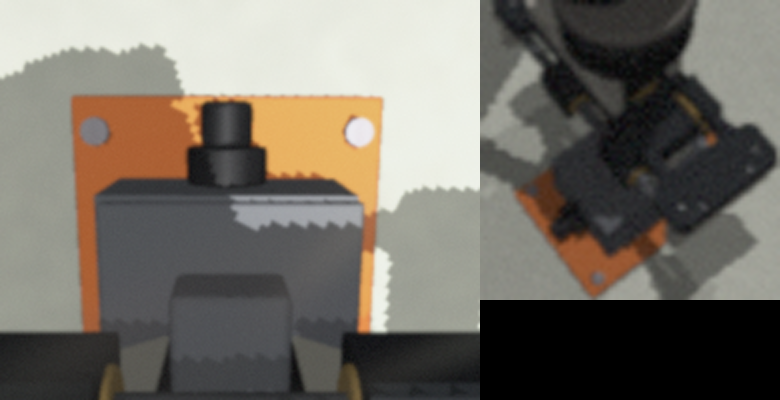

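The cover sits flush on the rim with a 22 N push. I'll press slightly more firmly, then hand in.

Emit:
step_arm --motion '[[[0, 0, 0.012], 0], [[0, 0, 0.012], 0], [[0, 0, 0.012], 0], [[0, 0, 0.012], 0]]'

```text
time: 12.48
tool_pos: [0.5022, -0.2731, 0.0674]
tool_rot: [3.14, -0.0, 0.473]
contact_force: [-9.1, 6.0, 27.8]
opening: 0.0259
grip_force: 40.0
```

```bash
python3 -c "
from cell import robot
s=robot.observe(); print(s['tool_pos'],s['tool_rot'],s['contact_force'])
if 18<s['contact_force'][2]<38: print(robot.hand_in())"
```

```text
[ 0.50215595 -0.27310115  0.06736393] [ 3.13985594e+00 -1.58949756e-04  4.73128528e-01] [-9.11354214  6.00827981 27.76209614]
the job is handed in; nothing more can be done
None
```

The oblong cover is snapped home and looks flush on the housing, and I handed the job in at about 12.5 s with the gripper still holding it and pressing down with about 28 N.

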